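# Stand the marking-out tools in their holder cups

## Robot

A 7-joint arm with a two-finger parallel gripper is mounted at the origin on a cart in front of the work surface, level with it; the furniture and walls round the work are solid. World frame = base frame: x ahead of the robot, y to its left, z up, the work surface at z = 0. Lengths are in m, angles in rad, forces in N, time in s.
With the tool pointing down it reaches from about 0.425 to 0.875 m from the base axis. Payload 9.9 kg.
Tool frame: the origin (TCP) lies midway between the tips of the shut fingers; the grasp point (between the pads) lies 19 mm behind it; z points along the fingers, y is the line along which they close (so a half turn about z gives the same grasp; the last joint's range is limited). The gripper opens to 85 mm and grips with 20 to 120 N. Pads are 22 mm wide; open, the fingers measure 114 mm over their backs; the gripper's body (76 mm by 85 mm) begins 54 mm behind the grasp point. The pads swing forward as they close: fully open they stand 13 mm farther back than shut.
Start: joints at [-1.306, 0.576, 0.025, 1.437, -0.015, 1.129, -0.057], TCP at [0.231, 0.634, 0.231] pointing down, gripper open.
Joint ranges: [-2.76, 2.76], [-0.34, 2.15], [-1.52, 1.57], [0.19, 2.46], [-1.09, 4.23], [0.17, 1.99], [-2.82, 2.82]. Speed limits (rad/s): [2.22, 2.22, 3.01, 3.01, 3.14, 3.14, 3.14].

## Interface

Orientations are given as a unit quaternion [w, x, y, z].
In Python, from station import get_state, capture, hand_in gives the robot as it stands.
- The arm moves only by the tool drive_tool, never from a script. Its argument "steps" is text: rows parted by semicolons, each of 7 numbers parted by spaces: the shift along the tool's x, y, z in units of 0.075 m (1.0 is 0.075 m), then the turn, a rotation vector about the tool's x, y, z in units of 90 degrees (1.0 is 90 degrees), then the opening, from 0 (shut) to 1 (fully open). In form: tx ty tz wx wy wz hand; .... A call has 1 to 10 rows; each row shifts and turns the commanded pose from where the row before left it, along the tool's axes as they then stand; what a row does not reach is not made up. A row lasts 1/8 s, in which the tool goes at most 62.5 mm and 10.7 degrees, less where a joint would pass 70% of its speed; a pose out of reach is approached as far as the arm can. A call with a number of a shift or a turn outside -1 to 1 is refused whole. A call with a gripper value outside its range is refused whole. The fingers move at their own pace and stop on an object; "squeeze" is the grip in N (left out, the last holds). Time passes only in rows, so rows that do not move let the fingers close. It gives the time, the measured TCP pose, the force, the opening and the grip force at its end, in the units of the state.
- get_state(): the state, without advancing time (a new reading comes with each control period).
- capture(name): name is "scene" or "top" or "wrist"; returns a dict with "img" (400x640x3 uint8, red, green, blue), "K" (3x3 intrinsics, pixels), "cam_to_world" (4x4, takes a point from camera to world coordinates); the wrist camera has in their place "tool_from_camera" (4x4, takes a point from camera to tool coordinates, whose origin is the TCP and whose axes are the flange's). Camera axes: x right, y up, looking along -z (the intrinsics and any distortion apply to the point x, -y, -z); pixel columns grow to the right and rows downward; lengths in m; the calibration is good to about 2 mm. A picture is of the moment at which its call begins: read the wrist's pose just before it. There is no depth.
- hand_in(): hands the job in; it is judged then, once.
The state is a dict: "time": time; "q": joint angles; "qd": joint speeds; "tau": joint torques, N m; "eef_pos": TCP position; "eef_rot": TCP orientation; "wrist_force": force on the tool from outside, world axes, zero at the start; "wrist_torque": the same for the moment, N m; "opening": finger opening in m; "grip_force": force on a finger pad.
Only numpy, scipy, OpenCV 4.12 (cv2) and the standard library are available. Lean on these libraries where they do the work, as an engineer would, in place of code of your own. Each camera call takes 0.05 s, during which the arm holds its last target. There are 200 camera calls.

## Task

Put the two marking-out tools away: take the scriber out of its sloping rest and stand it in the tall cup, then take the marker pen out of its sloping rest and stand it in the low cup. Stand each with the end that is lowest now at the bottom, and lower it upright to the bottom of its cup before you let go. Leave the other loose things on the bench alone.

Things in the scene. Friction and masses are not known exactly. Their poses are not given: they have to be found in the camera images.
- scriber: hexagonal plain metal scriber, 170 mm long, 12 mm thick, with a needle point; it starts lying at 45 degrees in the long rest, needle point up and away from the robot, blunt end down. Origin at mid-length on the skin of its lower side; its y axis runs along it towards the blunt end, z points from the origin through its axis. The needle (beyond y = -55 mm) cannot be gripped
- scriber_grip (a point): point on the scriber's axis 92 mm from the blunt end, in the free stretch between the two forks of its rest; held here, the fingers stay above the tall cup when the blunt end stands on its floor. Axes as the scriber's
- scriber_foot (a point): centre of the scriber's blunt end face (the end that is to stand at the bottom)
- marker: marker pen, 135 mm long, 16 mm thick; it starts lying at 45 degrees in the short rest, its upper end away from the robot. Origin at mid-length on the skin of its lower side; its y axis runs along it towards the end that is lowest at the start, z points from the origin through its axis
- marker_grip (a point): point on the pen's axis 76 mm from its lower end, in the free stretch between the two forks of its rest; held here, the fingers stay above the low cup when the pen stands on its floor. Axes as the pen's
- marker_foot (a point): centre of the pen's end face that is lowest at the start (the end that is to stand at the bottom)
- long_rest: fixed dark steel rest for the scriber: base plate 125 x 64 x 6 mm with two posts whose open forks hold the scriber at 45 degrees, 22 mm and 134 mm from its foot, and a small stop under its foot. Each fork is 8 mm long and under 25 mm wide. Origin under the middle of the base; the slope rises along its +x. The scriber lifts straight up out of it
- short_rest: fixed dark steel rest for the marker pen, like the long rest, forks at 22 mm and 115 mm from the pen's foot. Origin under the middle of the base; the slope rises along its +x
- tall_cup: fixed round steel tube cup, upright, open at the top, on a 68 mm square base plate 4 mm thick: outer diameter 36 mm, inner 30 mm, 67 mm high. Origin at the centre of its underside
- tall_cup_floor (a point): centre of the tall cup's inner floor, 5 mm above the bench (mouth 62 mm above this point)
- low_cup: fixed round steel tube cup like the tall one but lower: outer diameter 37 mm, inner 31 mm, 48 mm high, base plate 68 mm square. Origin at the centre of its underside
- low_cup_floor (a point): centre of the low cup's inner floor, 5 mm above the bench (mouth 43 mm above this point)
- tape: bystander: roll of black tape lying flat, 55 mm across, 19 mm high; origin under its centre
- punch: bystander: drift punch lying on the bench, 126 mm long along its y axis, 13 mm thick; origin under its middle
- cutter: bystander: small grey round toothed cutter, 39 mm across, 24 mm high; origin under its centre
- pipe_elbow: bystander: dark pipe elbow, 51 x 51 x 34 mm; origin under its centre
- tin: bystander: round tin, 65 mm across, 62 mm high; origin under its centre
Not all that is in view belongs to the job. What is shaped like the scriber but brown is not meant.

How it is judged:
On the way, in this order (a step that is already met when the one before it is completed fails the run):
1. the scriber, held in the fingers, is lowered upright (within 0.45 rad) into the tall cup, its lower end less than 20 mm above the inner floor (horizontal distance between scriber_foot and tall_cup_floor below 0.014 m and z of scriber_foot in the frame of tall_cup_floor below 0.02 m and angle between scriber's own y axis and vertical above 2.6916 rad and contact force between the fingers and scriber above 0.5 N), for 0.1 s.
2. the marker pen, held in the fingers, is lowered upright (within 0.45 rad) into the low cup, its lower end less than 20 mm above the inner floor (horizontal distance between marker_foot and low_cup_floor below 0.014 m and z of marker_foot in the frame of low_cup_floor below 0.02 m and angle between marker's own y axis and vertical above 2.6916 rad and contact force between the fingers and marker above 0.5 N), for 0.1 s.
At the end, for the whole second after the job is handed in: The scriber stands in the tall cup and the pen in the low cup, each with its original lower end within 10 mm of the cup's inner floor and 14 mm of its centre, leaning less than 0.4 rad, at rest and released (horizontal distance between scriber_foot and tall_cup_floor below 0.014 m and z of scriber_foot in the frame of tall_cup_floor below 0.01 m and angle between each of scriber, marker's own y axis and vertical above 2.7416 rad and horizontal distance between marker_foot and low_cup_floor below 0.014 m and z of marker_foot in the frame of low_cup_floor below 0.01 m and linear speed of each of scriber, marker below 0.02 m/s); the robot touches nothing.
It fails at once if the tape roll is moved more than 30 mm (distance of tape from where it was at the start of the episode above 0.03 m).
It fails at once if the drift punch is moved more than 30 mm (distance of punch from where it was at the start of the episode above 0.03 m).
It fails at once if the cutter is moved more than 30 mm (distance of cutter from where it was at the start of the episode above 0.03 m).
It fails at once if the pipe elbow is moved more than 30 mm (distance of pipe_elbow from where it was at the start of the episode above 0.03 m).
It fails at once if the tin is moved more than 30 mm (distance of tin from where it was at the start of the episode above 0.03 m).
It also fails if it takes over 66 s, if anything falls off the work surface, if the arm or the gripper's body presses on something with over 40 N, if the wrist force passes 120 N, or if a joint passes its speed limit or range.

## Working session

There is one attempt and no reset: what is moved stays moved. The work goes in short steps, Python scripts to look and compute and a tool call to move; the robot and the scene stay as the last step left them, time stands still between calls to the robot, and variables do not carry over. Pictures are saved under pics/ and viewed, at most 10 in all, crops included, and the job is handed in when it is done.

Besides the shell and the picture viewer there is one more tool, called after "Emit:" in YAML: its name, and indented under it one key for each argument. drive_tool: Moves the arm, as the interface text tells. Shifts and turns lie within -1 to 1; 1 stands for 0.075 m of shift or 90 degrees of turn. Its arguments: {"type":"object","properties":{"steps":{"type":"string"},"squeeze":{"type":"number"}},"required":["steps"]}

```bash
mkdir -p pics
cat > h.py <<'E'
import numpy as np,cv2,pickle
from station import get_state,capture
def snap(n,f):
    s=get_state();c=capture(n);cv2.imwrite(f'pics/{f}.png',c['img'][:,:,::-1]);c['s']=s;pickle.dump(c,open(f'{f}.pkl','wb'));return c
E
python3 - <<'E'
from h import *
for n in('scene','top','wrist'):
    c=snap(n,n+'0');print(n,{k:np.round(v,4).tolist() for k,v in c.items() if k not in('img','s')})
print(c['s'])
E
```

```text
scene {'K': [[481.0992, 0.0, 316.0341], [0.0, 481.0992, 191.1796], [0.0, 0.0, 1.0]], 'cam_to_world': [[0.5097, 0.5002, -0.7, -0.3477], [-0.8602, 0.2827, -0.4244, -0.5102], [-0.0144, 0.8185, 0.5744, 0.8414], [0.0, 0.0, 0.0, 1.0]]}
top {'K': [[493.8333, 0.0, 319.7471], [0.0, 493.8333, 204.1137], [0.0, 0.0, 1.0]], 'cam_to_world': [[0.0148, 0.9889, -0.1481, 0.4029], [-0.9998, 0.0123, -0.0177, 0.06], [-0.0157, 0.1483, 0.9888, 1.2903], [0.0, 0.0, 0.0, 1.0]]}
wrist {'K': [[359.715, 0.0, 321.5917], [0.0, 359.715, 199.7425], [0.0, 0.0, 1.0]], 'tool_from_camera': [[0.0009, 0.9522, 0.3054, 0.079], [1.0, -0.0007, -0.0007, -0.0006], [-0.0005, 0.3054, -0.9522, -0.1428], [0.0, 0.0, 0.0, 1.0]]}
{'time': 0.1, 'q': array([-1.30585866,  0.57646422,  0.02485921,  1.43782658, -0.01500403,
        1.12901679, -0.05649343]), 'qd': array([-8.07121623e-04, -6.05435053e-04,  2.35665941e-04, -2.34801536e-03,
       -3.88933603e-06, -1.84220078e-03, -4.87213017e-04]), 'tau': array([ 6.39558333e-03, -7.67306471e+01,  2.25806415e+00, -2.86599898e+01,
        1.59414142e-02,  8.72700271e-03, -3.19340893e-05]), 'eef_pos': array([0.23051288, 0.63397935, 0.23051737]), 'eef_rot': array([-9.23241495e-05,  1.73473051e-01,  9.84838319e-01, -7.59486765e-04]), 'wrist_force': array([ 0.76667022, -0.77581699, -0.61451173]), 'wrist_torque': array([-0.00890611, -0.03338054, -0.02877875]), 'grip_force': 0.0, 'opening': 0.08538577939047455}
```

View pics/scene0.png

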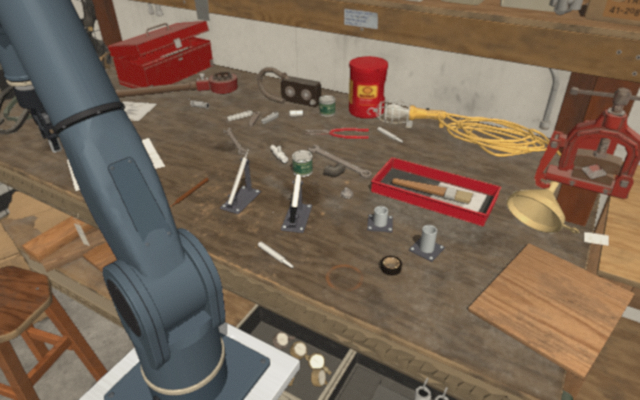

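View pics/top0.png

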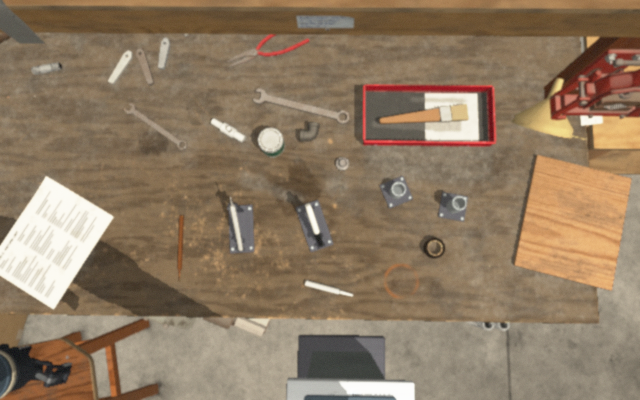

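The scene view shows the long rest (237,185), short rest (297,203), low cup (380,217) and tall cup (428,238). In the top view they are at (238,225), (314,225), (397,190) and (455,205). I'll enlarge crops of both.

Run:
```python
import cv2,numpy as np
s=cv2.imread('pics/scene0.png');t=cv2.imread('pics/top0.png')
r=lambda i,x,y,w,h,f:cv2.resize(i[y:y+h,x:x+w],None,fx=f,fy=f,interpolation=cv2.INTER_CUBIC)
a=np.hstack([r(s,215,145,100,75,4),r(s,355,195,100,75,4)])
b=np.hstack([r(t,215,190,100,75,4)[:,:400],r(t,375,165,100,75,4)])
b2=r(t,290,190,50,75,4)
b[:, :]=b
cv2.imwrite('pics/z1.png',np.vstack([a,b]))
```

```text
(no output)
```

View pics/z1.png

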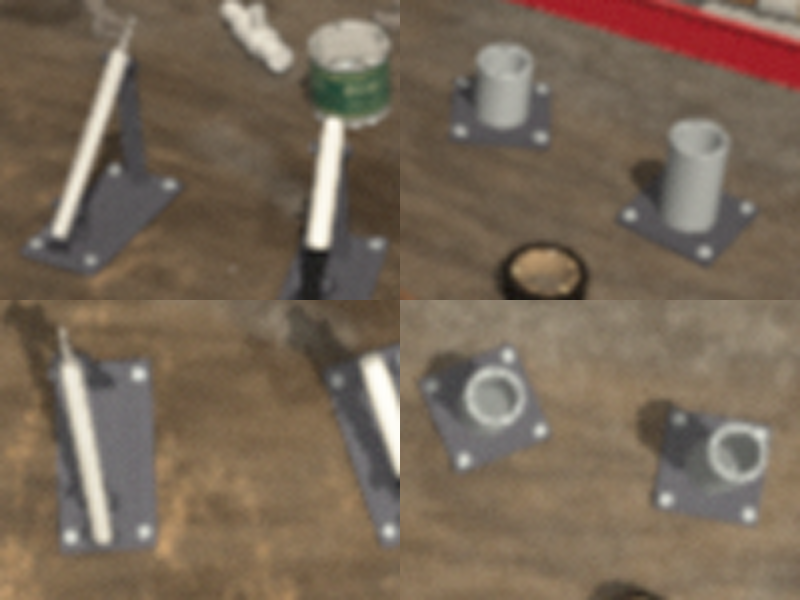

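Scene crop: scriber from foot (230,204) to shoulder (245,159) and tip (248,150); tall cup mouth (429.5,230), low cup mouth (381,210). Top crop: scriber (241,250) to (232,207), tall cup mouth (459.5,203), low cup mouth (399,189).

```bash
cat >> h.py <<'E'
def ray(c,uv):
    K=c['K'];d=np.array([(uv[0]-K[0,2])/K[0,0],-(uv[1]-K[1,2])/K[1,1],-1.])
    if 'cam_to_world' in c: T=c['cam_to_world']
    else:
        from scipy.spatial.transform import Rotation as R
        q=c['s']['eef_rot'];M=np.eye(4);M[:3,:3]=R.from_quat([*q[1:],q[0]]).as_matrix();M[:3,3]=c['s']['eef_pos'];T=M@c['tool_from_camera']
    return T[:3,3],(T[:3,:3]@d)/np.linalg.norm(d)
def tri(*rs):
    A=[np.eye(3)-np.outer(d,d) for o,d in rs];p=np.linalg.solve(sum(A),sum(a@o for a,(o,d) in zip(A,rs)))
    return p,max(np.linalg.norm(a@(p-o)) for a,(o,d) in zip(A,rs))
def onz(r,z): o,d=r; return o+d*(z-o[2])/d[2]
E
python3 - <<'E'
from h import *
S,T=[pickle.load(open(f,'rb')) for f in('scene0.pkl','top0.pkl')]
# white parts: bright low-sat blob near seed, ends by min area rect
def blob(c,roi):
    x,y,w,h=roi;im=c['img'][y:y+h,x:x+w].astype(int);m=((im.min(2)>165)).astype(np.uint8)
    n,l,st,_=cv2.connectedComponentsWithStats(m);k=1+np.argmax(st[1:,4])
    p=np.argwhere(l==k)[:,::-1]+[x,y];ctr=p.mean(0);u,s,v=np.linalg.svd(p-ctr,full_matrices=False);t=(p-ctr)@v[0]
    a,b=ctr+v[0]*(t.min()-.3),ctr+v[0]*(t.max()+.3)
    return (a,b) if a[1]<b[1] else (b,a)
for n,rs,rt in(('scriber',(222,150,30,62),(222,192,28,65)),('marker',(285,170,20,60),(298,195,35,60))):
    a,b=blob(S,rs),blob(T,rt)
    print(n,np.round(a,1).tolist(),np.round(b,1).tolist())
    P=[]
    for i in(0,1):
        p,e=tri(ray(S,a[i]),ray(T,b[i]));P.append(p);print(p.round(4),round(e,4))
    d=P[0]-P[1];print(np.linalg.norm(d),d/np.linalg.norm(d))
for n,a,b in(('low',(381,210),(398.8,189)),('tall',(429.5,230),(459.5,203)),('tip',(248,150),(230.5,197.5))):
    p,e=tri(ray(S,a),ray(T,b));print(n,p.round(4),round(e,4))
for n,b in(('tape',(434,247)),('tin',(270,140)),('punch',(328,289)),('elbow',(306,130)),('cutter',(342,162))):print(n,onz(ray(T,b),.02).round(3))
E
```

```text
scriber [[244.7, 157.6], [229.2, 203.4]] [[232.0, 205.5], [240.7, 249.4]]
[0.573  0.29   0.1215] 0.0016
[0.4739 0.2824 0.0226] 0.0019
0.1401599570646073 [0.70675764 0.05372789 0.70541261]
marker [[298.3, 173.7], [293.9, 206.4]] [[307.3, 203.9], [317.1, 233.3]]
[0.5792 0.1095 0.1194] 0.0015
[0.5147 0.086  0.0576] 0.0019
0.0923979872149228 [0.69821591 0.25402612 0.66930208]
low [ 0.6316 -0.1204  0.0454] 0.0014
tall [ 0.5945 -0.269   0.0628] 0.0012
tip [0.5902 0.2904 0.138 ] 0.0025
tape [ 0.486 -0.211  0.02 ]
tin [0.764 0.217 0.02 ]
punch [0.376 0.059 0.02 ]
elbow [0.792 0.122 0.02 ]
cutter [0.706 0.026 0.02 ]
```

```bash
cat >> h.py <<'E'
from scipy.spatial.transform import Rotation as R
def plan(pos,Rt,base=None):
    "rows: turn in place (tool units), then shift in target frame; from measured pose"
    s=get_state();q=s['eef_rot'];R0=R.from_quat([*q[1:],q[0]]);Rt=R.from_matrix(Rt)
    w=(R0.inv()*Rt).as_rotvec()/(np.pi/2);t=Rt.inv().apply(np.array(pos)-s['eef_pos'])/.075
    print('t',s['time'],'turn',w.round(3),'then shift',t.round(3),'F',s['wrist_force'].round(1),'pos',s['eef_pos'].round(4))
def frame(yaw,pitch):
    "option A: tool z points down, tilted forward by pitch (deg) along yaw; x back"
    a,p=np.radians([yaw,pitch]);f=np.array([np.cos(a),np.sin(a),0]);u=np.array([0,0,1.])
    z=np.sin(p)*f-np.cos(p)*u;x=-np.cos(p)*f-np.sin(p)*u
    return np.c_[x,np.cross(z,x),z]
E
python3 -c "
from h import *
plan([.53,.22,.22],frame(4.3,0))"
```

```text
t 0.15 turn [-0.001 -0.    -0.27 ] then shift [-3.568 -5.804  0.142] F [-0.7  0.3 -0.1] pos [0.2305 0.634  0.2306]
```

Emit:
drive_tool:
  steps: "0 0 0 0 0 -0.09 1; 0 0 0 0 0 -0.09 1; 0 0 0 0 0 -0.09 1; -0.36 -0.58 0.01 0 0 0 1; -0.36 -0.58 0.01 0 0 0 1; -0.36 -0.58 0.01 0 0 0 1; -0.36 -0.58 0.01 0 0 0 1; -0.36 -0.58 0.01 0 0 0 1; -0.36 -0.58 0.01 0 0 0 1; -0.36 -0.58 0.01 0 0 0 1"
  squeeze: 40

```text
time: 1.4
eef_pos: [0.4428, 0.3434, 0.2259]
eef_rot: [-0.0, -0.038, 0.999, -0.0]
wrist_force: [1.1, 0.2, 0.3]
opening: 0.0853
grip_force: 0.0
```

Emit:
drive_tool:
  steps: "-0.36 -0.58 0.01 0 0 0 1; -0.36 -0.58 0.01 0 0 0 1; -0.3 -0.58 0.01 0 0 0 1; 0 0 0 0 0 0 1; 0 0 0 0 0 0 1"

```text
time: 2.02
eef_pos: [0.5278, 0.221, 0.2236]
eef_rot: [-0.0, -0.038, 0.999, 0.0]
wrist_force: [0.7, -1.0, 0.2]
opening: 0.0854
grip_force: 0.0
```

```bash
python3 -c "
from h import *
c=snap('wrist','w1');print(c['s']['eef_pos'],c['s']['q'])"
```

```text
[0.52784285 0.2209692  0.22361105] [-0.45652696  0.42874971 -0.03172262  1.7260278   0.01504977  0.98742087
  1.15229855]
```

View pics/w1.png

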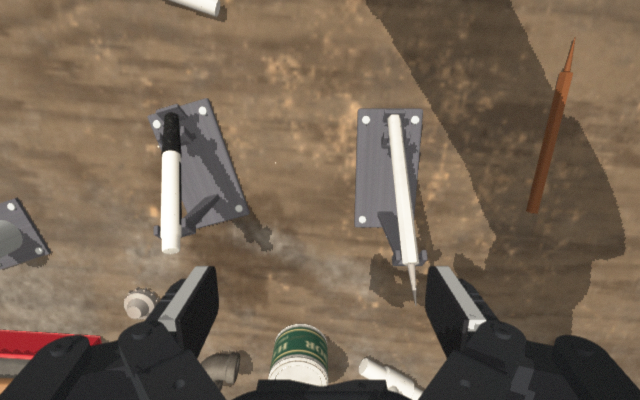

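Wrist view: scriber from foot (394,115) to shoulder (410,262), tip (416,300); marker from foot (173,114) to its upper end (170,250). The brown look-alike is at (555,125).

Run:
```python
from h import *
S,T,W=[pickle.load(open(f,'rb')) for f in('scene0.pkl','top0.pkl','w1.pkl')]
def blob(c,roi,th=150):
    x,y,w,h=roi;im=c['img'][y:y+h,x:x+w].astype(int);m=((im.min(2)>th)).astype(np.uint8)
    n,l,st,_=cv2.connectedComponentsWithStats(m);k=1+np.argmax(st[1:,4])
    p=np.argwhere(l==k)[:,::-1]+[x,y];ctr=p.mean(0);u,s,v=np.linalg.svd(p-ctr,full_matrices=False);t=(p-ctr)@v[0]
    a,b=ctr+v[0]*(t.min()-.3),ctr+v[0]*(t.max()+.3)
    return (a,b) if a[1]<b[1] else (b,a)
for n,rs,rt,rw in(('scriber',(222,150,30,62),(222,192,28,65),(375,100,55,180)),('marker',(285,170,20,60),(298,195,35,60),(155,140,35,125))):
    a,b,w=blob(S,rs,165),blob(T,rt,165),blob(W,rw)[::-1]
    print(n,np.round(w,1).tolist());P=[]
    for i in(0,1):
        A,B,C=ray(S,a[i]),ray(T,b[i]),ray(W,w[i])
        for rr in((A,C),(B,C),(A,B,C)):
            p,e=tri(*rr);print(p.round(4),round(e,4))
        P.append(p)
    d=P[0]-P[1];L=np.linalg.norm(d);d/=L;print(L,d,np.degrees(np.arctan2(d[1],d[0])))
    g=.092 if n[0]=='s' else None
    print('grip', P[1]+d*.092 if n[0]=='s' else P[0]-d*(.135-.076))
```

```text
scriber [[411.8, 279.6], [392.6, 113.6]]
[0.5908 0.3003 0.11  ] 0.0024
[0.5671 0.2842 0.1557] 0.0003
[0.5767 0.2913 0.1237] 0.0076
[0.4711 0.2805 0.0252] 0.0024
[ 0.4753  0.2967 -0.0481] 0.0013
[0.4721 0.2821 0.0239] 0.0029
0.1447925572214668 [0.72230053 0.06378741 0.68863134] 5.0467807419948185
grip [0.53851909 0.28792811 0.08729975]
marker [[169.2, 254.3], [169.6, 149.7]]
[0.5804 0.1087 0.119 ] 0.0003
[0.5779 0.1106 0.1232] 0.0001
[0.5793 0.1094 0.1197] 0.0016
[0.5145 0.0861 0.0564] 0.0024
[0.5133 0.0875 0.0555] 0.0005
[0.5142 0.0866 0.0566] 0.0029
0.09348731039726803 [0.69693786 0.2436289  0.67447949] 19.26811938014621
grip [0.53822437 0.09502545 0.07990703]
```

```bash
python3 -c "
from h import *
F=frame(4.7,10);g=np.array([.539,.2875,.0875]);p=g+.0185*F[:,2];print(p)
plan(p-.08*F[:,2],F)"
```

```text
[0.54220169 0.28776323 0.06928106]
t 2.075 turn [ 0.    -0.112 -0.003] then shift [0.094 0.863 1.007] F [-0.5  0.6  0.3] pos [0.5275 0.2216 0.2236]
```

Emit:
drive_tool:
  steps: "0 0 0 0 -0.056 0 0.6; 0 0 0 0 -0.056 0 0.6; 0.05 0.43 0.2 0 0 0 0.6; 0.05 0.43 0.2 0 0 0 0.6; 0 0 0.3 0 0 0 0.6; 0 0 0.3 0 0 0 0.6; 0 0 0.4 0 0 0 0.6; 0 0 0.4 0 0 0 0.6; 0 0 0 0 0 0 0.6"

```text
time: 3.2
eef_pos: [0.5376, 0.2869, 0.0877]
eef_rot: [0.086, -0.039, 0.996, 0.003]
wrist_force: [-0.9, 0.4, -0.1]
opening: 0.0511
grip_force: 0.0
```

```bash
python3 -c "
from h import *
F=frame(4.7,10);g=np.array([.539,.2875,.0875]);p=g+.0185*F[:,2];
plan(p,F);snap('wrist','w2')"
```

```text
t 3.2 turn [-0.001 -0.001 -0.003] then shift [-0.019  0.007  0.252] F [-0.9  0.4 -0.1] pos [0.5376 0.2869 0.0877]
```

View pics/w2.png

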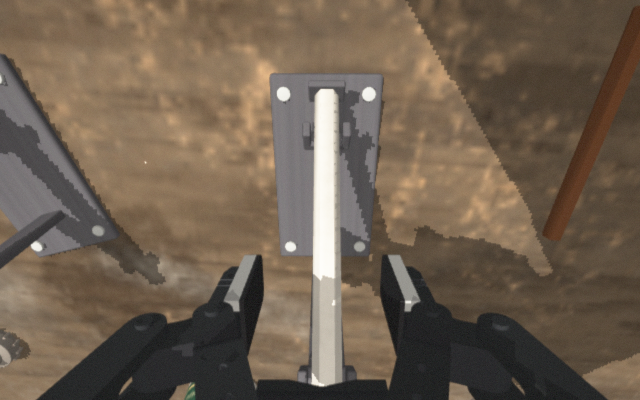

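The scriber runs straight down the picture midway between the pads, from foot (326,90) to the upper fork (327,375). I'll go down the last 19 mm and close.

Emit:
drive_tool:
  steps: "-0.02 0 0.13 0 0 0 0.6; 0 0 0.12 0 0 0 0.6; 0 0 0 0 0 0 0.6; 0 0 0 0 0 0 0; 0 0 0 0 0 0 0; 0 0 0 0 0 0 0; 0 0 0 0 0 0 0; 0 0 0 0 0 0 0"
  squeeze: 60

```text
time: 4.25
eef_pos: [0.5443, 0.2878, 0.0718]
eef_rot: [0.088, -0.038, 0.995, 0.004]
wrist_force: [-1.5, 4.5, 2.1]
opening: 0.011
grip_force: 58.5
```

```bash
python3 -c "
from h import *
s=get_state();plan(s['eef_pos']+[0,0,.16],frame(4.7,10));print(s['opening'],s['grip_force'])"
```

```text
t 4.25 turn [ 0.     0.001 -0.004] then shift [-0.37   0.    -2.101] F [-1.5  4.5  2.1] pos [0.5443 0.2878 0.0718]
0.011026922117005117 58.53417992591858
```

Emit:
drive_tool:
  steps: "-0.02 0 -0.12 0 0 0 0; -0.04 0 -0.22 0 0 0 0; -0.05 0 -0.29 0 0 0 0; -0.06 0 -0.34 0 0 0 0; -0.06 0 -0.34 0 0 0 0; -0.06 0 -0.34 0 0 0 0; -0.06 0 -0.34 0 0 0 0; -0.04 0 -0.22 0 0 0 0; 0 0 0 0 0 0 0"

```text
time: 5.38
eef_pos: [0.5447, 0.2858, 0.2408]
eef_rot: [0.089, -0.037, 0.995, 0.003]
wrist_force: [0.6, 0.3, -1.0]
opening: 0.0105
grip_force: 58.8
```

Emit:
drive_tool:
  steps: "0 0 0 0 -0.08 0 0; 0 0 0 0 -0.08 0 0; 0 0 0 0 -0.08 0 0; 0 0 0 0 -0.08 0 0; 0 0 0 0 -0.08 0 0; 0 0 0 0 -0.08 0 0; 0 0 0 0 -0.02 0 0; 0 0 0 0 0 0 0; 0 0 0 0 0 0 0"

```text
time: 6.5
eef_pos: [0.5572, 0.2724, 0.2401]
eef_rot: [0.375, -0.025, 0.927, -0.007]
wrist_force: [0.1, -0.6, -0.2]
opening: 0.0109
grip_force: 58.6
```

```bash
python3 -c "
from h import *
s=get_state();print(s['q'],s['opening'],s['grip_force'])
plan(s['eef_pos'],frame(4.7,55))
snap('scene','s2');snap('top','t2');snap('wrist','w3')
a=cv2.imread('pics/s2.png')[60:260,150:350];b=cv2.imread('pics/w3.png')
cv2.imwrite('pics/z2.png',np.hstack([cv2.resize(a,(400,400)),cv2.resize(b,(400,250)).__class__(0) if 0 else cv2.copyMakeBorder(cv2.resize(b,(400,250)),0,150,0,0,0)]))"
```

```text
[-1.32616719  0.39697893  0.67489799  2.23954725  1.59275975  0.25462189
 -0.65503786] 0.010890168936276893 58.641918897628784
t 6.5 turn [-0.033 -0.122 -0.001] then shift [0. 0. 0.] F [ 0.1 -0.6 -0.2] pos [0.5572 0.2724 0.2401]
```

View pics/z2.png

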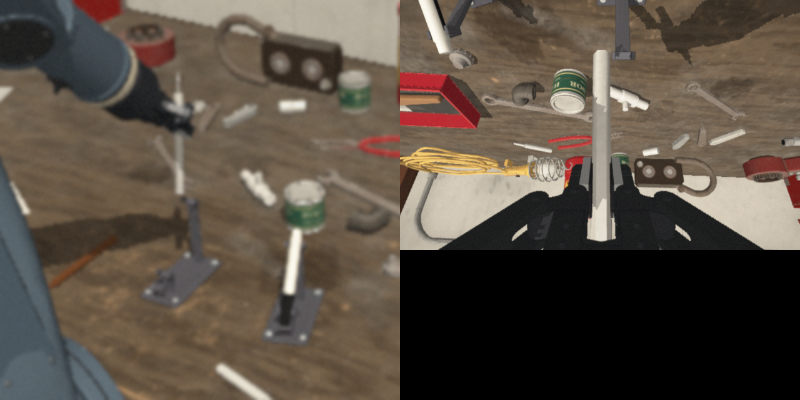

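Emit:
drive_tool:
  steps: "0 0 0 0.07 0 0.072 0; 0 0 0 0.07 0 0.072 0; 0 0 0 0.07 0 0.072 0; 0 0 0 0.07 0 0.072 0; 0 0 0 0.07 0 0.072 0; 0 0 0 0.07 0 0.072 0; 0 0 0 0 0 0 0"

```text
time: 7.52
eef_pos: [0.5606, 0.2725, 0.2402]
eef_rot: [0.35, 0.375, 0.842, -0.168]
wrist_force: [0.7, 0.1, -0.5]
opening: 0.0107
grip_force: 58.7
```

```bash
python3 -c "
from h import *
s=get_state();print(s['q'],s['opening'],s['grip_force'])
plan(s['eef_pos'],frame(-50,55))"
```

```text
[-1.32374405  0.66709977  0.62567635  1.74799949  0.51977309  0.97367153
 -0.38764119] 0.010680046179522031 58.7341171503067
t 7.525 turn [ 0.005 -0.103  0.021] then shift [0. 0. 0.] F [ 0.7  0.1 -0.5] pos [0.5606 0.2725 0.2402]
```

```bash
python3 -c "
from h import *
F=frame(-90,55);plan(np.array([.594,-.269,.225])+.0185*F[:,2],F)"
```

```text
t 7.525 turn [ 0.348 -0.094  0.304] then shift [-3.975  0.446  6.278] F [ 0.7  0.1 -0.5] pos [0.5606 0.2725 0.2402]
```

Emit:
drive_tool:
  steps: "0 0 0 0.07 -0.019 0.061 0; 0 0 0 0.07 -0.019 0.061 0; 0 0 0 0.07 -0.019 0.061 0; 0 0 0 0.07 -0.019 0.061 0; 0 0 0 0.07 -0.019 0.061 0; -0.18 0.02 0.28 0 0 0 0; -0.3 0.04 0.5 0 0 0 0; -0.3 0.04 0.5 0 0 0 0; -0.3 0.04 0.5 0 0 0 0; -0.3 0.04 0.5 0 0 0 0"

```text
time: 8.78
eef_pos: [0.572, 0.0697, 0.2284]
eef_rot: [0.326, 0.627, 0.627, -0.328]
wrist_force: [0.5, 0.4, -1.6]
opening: 0.0109
grip_force: 58.8
```

Emit:
drive_tool:
  steps: "-0.3 0.04 0.5 0 0 0 0; -0.3 0.04 0.5 0 0 0 0; -0.3 0.04 0.5 0 0 0 0; -0.3 0.04 0.5 0 0 0 0; -0.3 0.04 0.5 0 0 0 0; -0.3 0.04 0.5 0 0 0 0; -0.3 0.04 0.45 0 0 0 0; -0.3 0 0.3 0 0 0 0; 0 0 0 0 0 0 0; 0 0 0 0 0 0 0"

```text
time: 10.02
eef_pos: [0.5917, -0.2612, 0.2149]
eef_rot: [0.326, 0.628, 0.626, -0.327]
wrist_force: [0.3, 0.9, 0.2]
opening: 0.0105
grip_force: 58.8
```

```bash
python3 -c "
from h import *
s=get_state();print(s['q'],s['opening'],s['grip_force'])
F=frame(-90,55);plan(np.array([.594,-.269,.225])+.0185*F[:,2],F)
snap('scene','s3');snap('top','t3');snap('wrist','w4')
z=lambda f,x,y,n:cv2.resize(cv2.imread('pics/%s.png'%f)[y:y+n,x:x+n],(400,400),interpolation=2)
cv2.imwrite('pics/z3.png',np.vstack([np.hstack([z('s3',350,140,120),z('t3',400,140,120)])[:400],cv2.copyMakeBorder(cv2.resize(cv2.imread('pics/w4.png')[:400],(320,200)),0,0,0,480,0)]))"
```

```text
[-0.62800337  0.83604482  0.86108843  1.86246047  0.5742727   0.71162605
 -0.42658621] 0.010505117826596713 58.81739616394043
t 10.025 turn [-0.002  0.001 -0.   ] then shift [-0.169  0.031  0.254] F [0.3 0.9 0.2] pos [ 0.5917 -0.2612  0.2149]
```

View pics/z3.png

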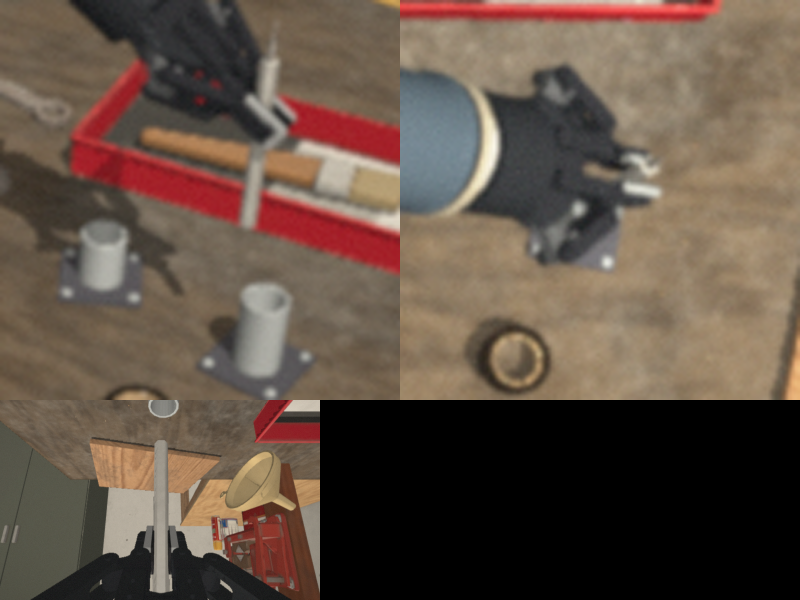

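The scriber is held upright. Its foot is at scene pixel (424.4,207.5) and its needle tip at (432,146); in the wrist view the foot is at (322,84) and the tall cup mouth at (326,16). I'll triangulate these.

Run:
```python
from h import *
S,T,W=[pickle.load(open(f,'rb')) for f in('s3.pkl','top0.pkl','w4.pkl')]
# refined foot & cup in wrist
im=W['img'];hsv=cv2.cvtColor(im,cv2.COLOR_RGB2HSV)
col=im[:,310:335].astype(int).sum(2)
print([int(v) for v in np.median(im[60:130,315:330].sum(2),1)[::3]])
f,e=tri(ray(S,(424.4,207.0)),ray(W,(322,84)));print('foot',f,e)
s=W['s'];q=s['eef_rot'];g=s['eef_pos']-.0185*R.from_quat([*q[1:],q[0]]).apply([0,0,1]);d=g-f
print('grip',g,'len',np.linalg.norm(d),'dir',d/np.linalg.norm(d))
t=ray(S,(432.2,146.)); A=tri(t,(f,d/np.linalg.norm(d)));print('tip ray vs line',A, np.linalg.norm(A[0]-f))
for r in((ray(S,(429.5,230)),ray(W,(326,16))),(ray(T,(459.5,203)),ray(W,(326,16))),(ray(S,(429.5,230)),ray(T,(459.5,203)),ray(W,(326,16)))):print('cup',tri(*r))
print('cup on z=.067',onz(ray(W,(326,16)),.067),onz(ray(S,(429.5,229.5)),.067),onz(ray(T,(459.5,203)),.067))
```

```text
[285, 290, 295, 295, 314, 306, 277, 432, 441, 439, 440, 440, 436, 437, 442, 441, 446, 443, 443, 444, 449, 447, 447, 450]
foot [ 0.59239131 -0.24902787  0.12849426] 0.0009748945627494695
grip [ 0.59238933 -0.24533666  0.22541506] len 0.09699105564612717 dir [-2.04525529e-05  3.80572824e-02  9.99275559e-01]
tip ray vs line (array([ 0.59307156, -0.24479652,  0.29923477]), np.float64(0.002370391118058738)) 0.17079428275090053
cup (array([ 0.59377381, -0.2707957 ,  0.06482186]), np.float64(0.0005879443646371245))
cup (array([ 0.59345748, -0.26625415,  0.06965262]), np.float64(0.0006344222335836411))
cup (array([ 0.59381631, -0.26947755,  0.06477113]), np.float64(0.0020022847378027638))
cup on z=.067 [ 0.59410754 -0.26922389  0.067     ] [ 0.59223626 -0.27057955  0.067     ] [ 0.59323927 -0.26681537  0.067     ]
```

Emit:
drive_tool:
  steps: "-0.15 0.015 0.22 0 0 0 0; 0 0 0 0 0 0 0; 0.16 0 0.11 0 0 0 0; 0.16 0 0.11 0 0 0 0; 0.16 0 0.11 0 0 0 0; 0.16 0 0.11 0 0 0 0; 0.1 0 0.07 0 0 0 0; 0 0 0 0 0 0 0"

```text
time: 11.18
eef_pos: [0.5928, -0.2815, 0.147]
eef_rot: [0.326, 0.628, 0.626, -0.329]
wrist_force: [-0.4, 0.6, -0.9]
opening: 0.0108
grip_force: 58.8
```

```bash
python3 -c "
from h import *
F=frame(-90,55);s=get_state();print(s['eef_pos']-[.5917,-.2612,.2149]);plan(np.array([.5927,-.2812,.0924]),F)
snap('wrist','w5');snap('scene','s4')
z=lambda f,x,y,n:cv2.resize(cv2.imread('pics/%s.png'%f)[y:y+n,x:x+n],(400,400),interpolation=2)
cv2.imwrite('pics/z4.png',np.hstack([z('s4',380,160,100),z('w5',220,0,200)]))"
```

```text
[ 0.00110323 -0.02028282 -0.06788757]
t 11.175 turn [-0.003  0.002 -0.001] then shift [ 0.599 -0.001  0.415] F [-0.4  0.6 -0.9] pos [ 0.5928 -0.2815  0.147 ]
```

View pics/z4.png

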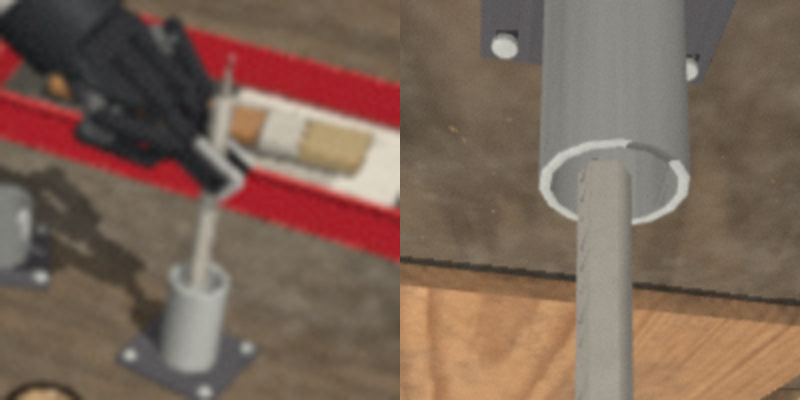

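The scriber's foot is at the tall cup mouth, about 2 mm left of centre (605 against 614 in the crop). I'll shift it and lower.

Emit:
drive_tool:
  steps: "0.1 0.025 0.07 0 0 0 0; 0.12 0 0.083 0 0 0 0; 0.12 0 0.083 0 0 0 0; 0.12 0 0.083 0 0 0 0; 0.09 0 0.063 0 0 0 0; 0 0 0 0 0 0 0; 0 0 0 0 0 0 0"

```text
time: 12.15
eef_pos: [0.5949, -0.2816, 0.0978]
eef_rot: [0.327, 0.628, 0.625, -0.328]
wrist_force: [0.6, 1.1, -0.5]
opening: 0.011
grip_force: 58.8
```

Emit:
drive_tool:
  steps: "0.022 0 0.015 0 0 0 0; 0 0 0 0 0 0 0; 0.022 0 0.015 0 0 0 0; 0 0 0 0 0 0 0"

```text
time: 12.65
eef_pos: [0.5948, -0.2814, 0.0934]
eef_rot: [0.327, 0.628, 0.626, -0.328]
wrist_force: [-0.1, 0.2, -0.8]
opening: 0.0107
grip_force: 58.8
```

Emit:
drive_tool:
  steps: "0.022 0 0.015 0 0 0 0; 0 0 0 0 0 0 0; 0.022 0 0.015 0 0 0 0; 0 0 0 0 0 0 0"

```text
time: 13.15
eef_pos: [0.5948, -0.2814, 0.0893]
eef_rot: [0.327, 0.628, 0.626, -0.328]
wrist_force: [-0.1, 0.2, -0.1]
opening: 0.0109
grip_force: 58.8
```

Emit:
drive_tool:
  steps: "0.018 0 0.012 0 0 0 0; 0 0 0 0 0 0 0; 0 0 0 0 0 0 0"

```text
time: 13.52
eef_pos: [0.5949, -0.2816, 0.0884]
eef_rot: [0.327, 0.628, 0.625, -0.328]
wrist_force: [-0.1, -0.5, 4.7]
opening: 0.0109
grip_force: 59.1
```

Emit:
drive_tool:
  steps: "0.018 0 0.012 0 0 0 0; 0 0 0 0 0 0 0; 0 0 0 0 0 0 0"

```text
time: 13.9
eef_pos: [0.5949, -0.2824, 0.0883]
eef_rot: [0.328, 0.628, 0.625, -0.329]
wrist_force: [-0.8, 1.5, 12.9]
opening: 0.0106
grip_force: 59.6
```

The floor is reached (13 N upward). Release and back away.

Emit:
drive_tool:
  steps: "-0.01 0 -0.007 0 0 0 0; 0 0 0 0 0 0 0.5; 0 0 0 0 0 0 0.6; 0 0 0 0 0 0 0.6; 0 0 0 0 0 0 0.6; 0 0 -0.2 0 0 0 0.6; 0 0 -0.4 0 0 0 0.6; 0 0 -0.6 0 0 0 0.6; 0 0 -0.6 0 0 0 0.6; 0 0 0 0 0 0 0.6"

```text
time: 15.15
eef_pos: [0.5975, -0.1664, 0.1656]
eef_rot: [0.328, 0.627, 0.627, -0.325]
wrist_force: [0.4, 0.7, -0.7]
opening: 0.0514
grip_force: 0.0
```

```bash
python3 -c "
from h import *
s=get_state();print(s['q'],s['opening'])
F=frame(19.5,10);g=np.array([.5382,.0950,.0799]);p=g+.0185*F[:,2];print(p);plan(p+[0,0,.12],F)
snap('scene','s5');snap('wrist','w6')
z=lambda f,x,y,n:cv2.resize(cv2.imread('pics/%s.png'%f)[y:y+n,x:x+n],(400,400),interpolation=2)
cv2.imwrite('pics/z5.png',np.hstack([z('s5',370,150,120),z('w6',140,0,400)]))"
```

```text
[-0.74421057  0.91327143  0.80629477  1.84495065  0.49533842  0.78024285
 -0.52096464] 0.051419751046743664
[0.54122823 0.09607235 0.06168106]
t 15.15 turn [-0.664  0.337 -1.045] then shift [-0.491  3.55  -0.132] F [ 0.4  0.7 -0.7] pos [ 0.5975 -0.1664  0.1656]
```

View pics/z5.png

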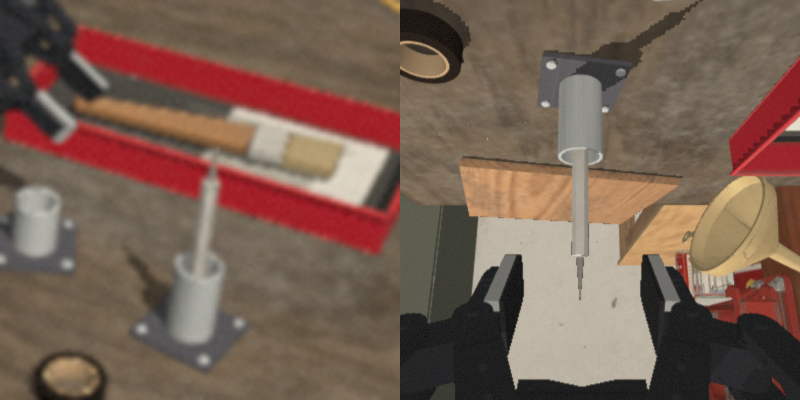

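The scriber stands in the tall cup: scene crop mouth (198,265), tip (213,155); the wrist view agrees. Now the marker.

Emit:
drive_tool:
  steps: "-0.43 0 -0.3 0 0 0 0.6; 0 0 0 -0.051 0.026 -0.0804 0.6; 0 0 0 -0.051 0.026 -0.0804 0.6; 0 0 0 -0.051 0.026 -0.0804 0.6; 0 0 0 -0.051 0.026 -0.0804 0.6; 0 0 0 -0.051 0.026 -0.0804 0.6; 0 0 0 -0.051 0.026 -0.0804 0.6; 0 0 0 -0.051 0.026 -0.0804 0.6; 0 0 0 -0.051 0.026 -0.0804 0.6; 0 0 0 -0.051 0.026 -0.0804 0.6"

```text
time: 16.5
eef_pos: [0.5938, -0.1719, 0.2028]
eef_rot: [0.182, 0.107, 0.971, -0.111]
wrist_force: [-0.2, 0.1, -0.1]
opening: 0.0509
grip_force: 0.0
```

Emit:
drive_tool:
  steps: "0 0 0 -0.051 0.026 -0.0804 0.6; 0 0 0 -0.051 0.026 -0.0804 0.6; 0 0 0 -0.051 0.026 -0.0804 0.6; 0 0 0 -0.051 0.026 -0.0804 0.6; 0 0 0 0 0 0 0.6"

```text
time: 17.12
eef_pos: [0.5946, -0.1741, 0.2015]
eef_rot: [0.086, -0.151, 0.985, 0.008]
wrist_force: [-1.0, -0.3, 0.2]
opening: 0.0514
grip_force: 0.0
```

```bash
python3 -c "
from h import *
s=get_state();print(s['q'],s['opening'])
F=frame(19.5,10);g=np.array([.5382,.0950,.0799]);p=g+.0185*F[:,2];plan(p+[0,0,.12],F)"
```

```text
[ 0.55497344  0.47357438 -0.44353712  1.76667461  0.18067358  0.78943637
  1.92718669] 0.051380768096345474
t 17.125 turn [-0.011 -0.002 -0.023] then shift [-0.478  3.633  0.353] F [-1.  -0.3  0.2] pos [ 0.5946 -0.1741  0.2015]
```

Emit:
drive_tool:
  steps: "-0.05 0.3 0.03 -0.005 0 -0.01 0.6; -0.08 0.56 0.05 -0.005 0 -0.01 0.6; -0.08 0.56 0.05 0 0 0 0.6; -0.08 0.56 0.05 0 0 0 0.6; -0.08 0.56 0.05 0 0 0 0.6; -0.06 0.56 0.05 0 0 0 0.6; -0.05 0.53 0.07 0 0 0 0.6; 0 0 0 0 0 0 0.6; 0 0 0 0 0 0 0.6"

```text
time: 18.25
eef_pos: [0.5419, 0.1, 0.1824]
eef_rot: [0.085, -0.17, 0.982, 0.014]
wrist_force: [0.3, -0.6, -0.5]
opening: 0.0515
grip_force: 0.0
```

Run:
```python
from h import *
F=frame(19.5,10);g=np.array([.5382,.0950,.0799]);p=g+.0185*F[:,2];plan(p,F)
c=snap('wrist','w7');im=c['img'].astype(int);m=(im.min(2)>150).astype(np.uint8)
n,l,st,ce=cv2.connectedComponentsWithStats(m)
for k in range(1,n):
    if st[k,4]>800:
        print(st[k].tolist(),ce[k].round(1).tolist());
        for y in range(st[k,1],st[k,1]+st[k,3],max(1,st[k,3]//5)):
            xs=np.where(l[y]==k)[0];print(y,xs.min(),xs.max(),end='; ')
# project estimated grip & ends
def proj(P):
    q=c['s']['eef_rot'];M=np.eye(4);M[:3,:3]=R.from_quat([*q[1:],q[0]]).as_matrix();M[:3,3]=c['s']['eef_pos']
    v=np.linalg.inv(M@c['tool_from_camera'])@np.r_[P,1];K=c['K'];return (K[0,2]+K[0,0]*v[0]/-v[2],K[1,2]+K[1,1]*v[1]/v[2])
d=np.array([.707*np.cos(np.radians(19.5)),.707*np.sin(np.radians(19.5)),.707])
for t in(-.076,0,.059):print(t,proj(g+d*t))
```

```text
t 18.25 turn [-0.001 -0.001  0.002] then shift [ 0.305 -0.046  1.581] F [ 0.3 -0.6 -0.5] pos [0.5419 0.1    0.1824]
[308, 125, 22, 129, 2674] [318.5, 189.1]
125 313 324; 150 308 328; 175 308 329; 200 308 329; 225 308 329; 250 310 328; [0, 134, 67, 60, 1158] [32.1, 162.6]
134 48 57; 146 21 48; 158 1 36; 170 0 46; 182 8 48; [324, 350, 61, 35, 1505] [352.4, 367.1]
350 347 359; 357 332 374; 364 327 381; 371 324 384; 378 325 383; -0.076 (np.float64(317.51550419310155), np.float64(76.14476727253457))
0 (np.float64(316.72638619762273), np.float64(169.88427804216997))
0.059 (np.float64(316.00758352237597), np.float64(255.2710155181617))
```

View pics/w7.png

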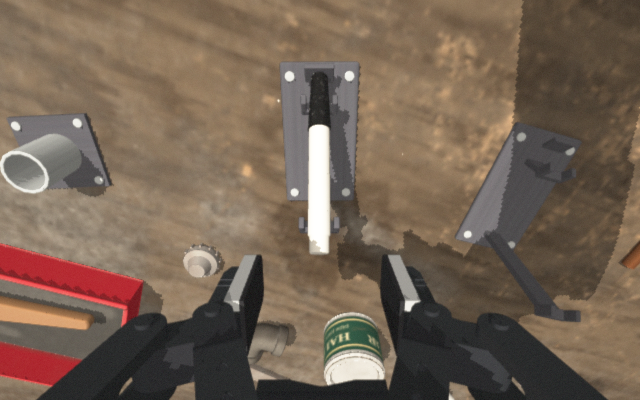

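The marker runs down the picture at column 318, foot (320,73), upper end (319,254), matching the projected estimate. The low cup mouth is at (25,170). Descend and grip.

Emit:
drive_tool:
  steps: "0.3 -0.03 0.1 0 0 0 0.6; 0 0 0.4 0 0 0 0.6; 0 0 0.4 0 0 0 0.6; 0 0 0.4 0 0 0 0.6; 0 0 0.28 0 0 0 0.6; 0 0 0 0 0 0 0.6; 0 0 0 0 0 0 0.6"

```text
time: 19.18
eef_pos: [0.5423, 0.0958, 0.0625]
eef_rot: [0.086, -0.169, 0.982, 0.014]
wrist_force: [-0.0, -0.2, 1.0]
opening: 0.0515
grip_force: 0.0
```

Run:
```python
from h import *
F=frame(19.5,10);g=np.array([.5382,.0950,.0799]);p=g+.0185*F[:,2];plan(p,F)
```

```text
t 19.175 turn [-0.001 -0.001  0.001] then shift [0.014 0.008 0.009] F [-0.  -0.2  1. ] pos [0.5423 0.0958 0.0625]
```

Emit:
drive_tool:
  steps: "0 0 0 0 0 0 0; 0 0 0 0 0 0 0; 0 0 0 0 0 0 0; 0 0 0 0 0 0 0; 0 0 0 0 0 0 0; 0 0 0 0 0 0 0"
  squeeze: 50

```text
time: 19.92
eef_pos: [0.5424, 0.0962, 0.0627]
eef_rot: [0.086, -0.169, 0.982, 0.014]
wrist_force: [-1.4, -1.3, 7.9]
opening: 0.0137
grip_force: 48.6
```

Emit:
drive_tool:
  steps: "-0.02 0 -0.12 0 0 0 0; -0.04 0 -0.22 0 0 0 0; -0.05 0 -0.29 0 0 0 0; -0.06 0 -0.34 0 0 0 0; -0.06 0 -0.34 0 0 0 0; -0.06 0 -0.34 0 0 0 0; -0.06 0 -0.34 0 0 0 0; 0 0 0 0 0 0 0; 0 0 0 0 0 0 0"

```text
time: 21.05
eef_pos: [0.5418, 0.0964, 0.2132]
eef_rot: [0.085, -0.17, 0.982, 0.014]
wrist_force: [-0.2, -0.2, -0.9]
opening: 0.0136
grip_force: 48.8
```

Run:
```python
from h import *
s=get_state();print(s['opening'],s['grip_force'],s['q'])
F=frame(-90,55);plan(s['eef_pos'],F);plan(np.array([.63,-.10,.2])+.0185*F[:,2],F)
```

```text
0.013636730885760364 48.81047700806448 [ 0.08465294  0.35065259 -0.45405623  1.93767116  0.22886295  0.72463206
  1.4217695 ]
t 21.05 turn [ 0.665 -0.335  1.047] then shift [0. 0. 0.] F [-0.2 -0.2 -0.9] pos [0.5418 0.0964 0.2132]
t 21.05 turn [ 0.665 -0.335  1.047] then shift [-1.358  1.176  2.492] F [-0.2 -0.2 -0.9] pos [0.5418 0.0964 0.2132]
```

Emit:
drive_tool:
  steps: "0 0 0 0.0475 -0.024 0.0748 0; 0 0 0 0.0475 -0.024 0.0748 0; 0 0 0 0.0475 -0.024 0.0748 0; 0 0 0 0.0475 -0.024 0.0748 0; 0 0 0 0.0475 -0.024 0.0748 0; 0 0 0 0.0475 -0.024 0.0748 0; 0 0 0 0.0475 -0.024 0.0748 0; 0 0 0 0.0475 -0.024 0.0748 0; 0 0 0 0.0475 -0.024 0.0748 0; 0 0 0 0.0475 -0.024 0.0748 0"

```text
time: 22.3
eef_pos: [0.5416, 0.0968, 0.2125]
eef_rot: [0.284, 0.433, 0.818, -0.251]
wrist_force: [-0.0, -0.8, -0.0]
opening: 0.0136
grip_force: 48.8
```

Emit:
drive_tool:
  steps: "0 0 0 0.0475 -0.024 0.0748 0; 0 0 0 0.0475 -0.024 0.0748 0; 0 0 0 0.0475 -0.024 0.0748 0; 0 0 0 0.0475 -0.024 0.0748 0; 0 0 0 0 0 0 0; 0 0 0 0 0 0 0"

```text
time: 23.05
eef_pos: [0.5419, 0.0963, 0.213]
eef_rot: [0.327, 0.626, 0.628, -0.326]
wrist_force: [-0.1, -0.1, -0.8]
opening: 0.0138
grip_force: 48.8
```

Run:
```python
from h import *
s=get_state();print(s['opening'],s['grip_force'],s['q'])
F=frame(-90,55);plan(np.array([.63,-.10,.2])+.0185*F[:,2],F)
```

```text
0.013754633920954756 48.8180435204049 [-0.86237012  0.76020935  0.28587783  1.64391911  0.56537202  1.41078411
 -0.87441867]
t 23.05 turn [0.002 0.    0.001] then shift [-1.36   1.175  2.49 ] F [-0.1 -0.1 -0.8] pos [0.5419 0.0963 0.213 ]
```

Emit:
drive_tool:
  steps: "-0.15 0.13 0.27 0 0 0 0; -0.24 0.21 0.44 0 0 0 0; -0.24 0.21 0.44 0 0 0 0; -0.24 0.21 0.44 0 0 0 0; -0.24 0.21 0.44 0 0 0 0; -0.25 0.2 0.46 0 0 0 0; 0 0 0 0 0 0 0; 0 0 0 0 0 0 0"

```text
time: 24.05
eef_pos: [0.6296, -0.1154, 0.1903]
eef_rot: [0.327, 0.627, 0.627, -0.326]
wrist_force: [-0.5, 1.0, -0.2]
opening: 0.0136
grip_force: 48.8
```

Run:
```python
from h import *
s=get_state();print(s['opening'],s['q'],s['eef_pos'])
snap('scene','s6');snap('wrist','w8')
z=lambda f,x,y,n:cv2.resize(cv2.imread('pics/%s.png'%f)[y:y+n,x:x+n],(400,400),interpolation=2)
cv2.imwrite('pics/z6.png',np.hstack([z('s6',330,135,100),z('w8',220,0,200)]))
```

```text
0.013557823238057222 [-0.55961672  0.78558708  0.35907088  1.69945746  0.74804831  1.13113091
 -0.74797369] [ 0.62963336 -0.11536198  0.19027158]
```

View pics/z6.png

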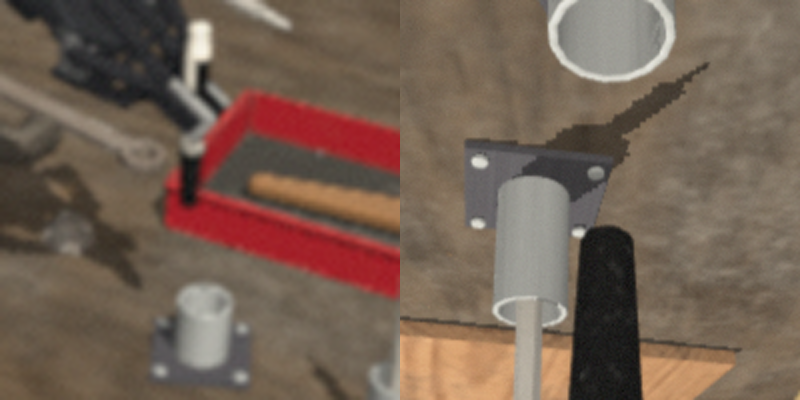

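This picture went over the limit of 10: it is the 11th I have viewed, so I'll view no more and use numbers only. It shows the pen's foot at scene pixel (377.5,185.5) and wrist pixel (323,116), and the low cup mouth at scene (381.3,210.5) and wrist (326,18).

Run:
```python
from h import *
S,T,W=[pickle.load(open(f,'rb')) for f in('s6.pkl','top0.pkl','w8.pkl')]
f,e=tri(ray(S,(377.5,185.5)),ray(W,(323,116)));print('foot',f,e)
s=W['s'];q=s['eef_rot'];g=s['eef_pos']-.0185*R.from_quat([*q[1:],q[0]]).apply([0,0,1]);d=g-f
print('grip',g,np.linalg.norm(d),d/np.linalg.norm(d))
print('cup SW',tri(ray(S,(381.3,210.5)),ray(W,(326,18))))
for r in(ray(W,(326,18)),ray(S,(381.3,210.3)),ray(T,(398.8,189))):print(onz(r,.048))
```

```text
foot [ 0.63107342 -0.10566274  0.12022933] 0.0017547293626968183
grip [ 0.62984453 -0.0992627   0.20074771] 0.08078167706239174 [-0.01521243  0.07922645  0.99674056]
cup SW (array([ 0.63212517, -0.12246465,  0.04432746]), np.float64(0.0002089399922469252))
[ 0.63191408 -0.11844324  0.048     ]
[ 0.6287035  -0.12393496  0.048     ]
[ 0.63040215 -0.11880168  0.048     ]
```

Emit:
drive_tool:
  steps: "-0.115 0.01 0.165 0 0 0 0; 0 0 0 0 0 0 0; 0.16 0 0.11 0 0 0 0; 0.16 0 0.11 0 0 0 0; 0.16 0 0.11 0 0 0 0; 0.16 0 0.11 0 0 0 0; 0 0 0 0 0 0 0; 0 0 0 0 0 0 0"

```text
time: 25.15
eef_pos: [0.6311, -0.1296, 0.1321]
eef_rot: [0.328, 0.627, 0.627, -0.326]
wrist_force: [-0.2, 0.3, -0.2]
opening: 0.0136
grip_force: 48.8
```

Run:
```python
from h import *
c=snap('wrist','w9');s=c['s'];print(s['eef_pos'],s['wrist_force'])
im=c['img'].astype(int);ref=im.min(2)
# text rendering of neighbourhood: '#' dark pen, 'o' bright rim
for y in range(40,160,4):
    print(y,''.join('#' if im[y,x].max()<50 else 'O' if ref[y,x]>180 else '+' if ref[y,x]>110 and np.ptp(im[y,x])<14 else '.' for x in range(270,376,2)))
```

```text
[ 0.63108313 -0.12962783  0.13208486] [-0.18626711  0.31602564 -0.1931276 ]
40 .........++++++++++++++++++++++++++++++++++++........
44 .........++++++++++++++++++++++++++++++++++++........
48 .........+++++++++++++++++++++++++++++++++++++.......
52 .........+++++++++++++++++++++++++++++++++++++.......
56 .........+++++++++++++++++++++++++++++++++++++.......
60 ........++++++++++++++++++++++++++++++++++++++.......
64 .........+++++++++++++++++++++++++++++++++++++.......
68 .........+++++++++OOOOOOOOOOOOOO++++++++++++++.......
72 .........+++++OOOOO+++++++++++++++++++++++++++.......
76 .........++OOOO+++++++++++++++++++++++++++++++.......
80 .........+OOO+++++++++++++++++++++++++++++OOO+.......
84 .........OO++++++++++++++++++++++++++++++++OOO.......
88 .........OO++++++++++++++++++++++++++++++++OOO.......
92 .........OO++++++++++++++++++++++++++++++++OO+.......
96 ..........OOO+++++++++++++++++++++++++++++OO+........
100 ............OO+++++++++++++++++++++++++OOO+..........
104 ...............OOO++++++++++++++++++OOO+.............
108 .....................OOOOOOOOOOOOO...................
112 .....................................................
116 ......................##########.....................
120 ....................#############....................
124 ....................#############....................
128 ....................##############...................
132 ....................##############...................
136 .++++++++++.........##############...................
140 +++++++++++++++....###############...................
144 ++++++++++++++++....##############...................
148 ++++++++++++++++...###############...................
152 ++++++++++++++++...###############...................
156 ++++++++++++++++...###############...................
```

Run:
```python
from h import *
W=pickle.load(open('w9.pkl','rb'))
print(onz(ray(W,(325,88)),.048));
for z in(.058,.062,.066):print(onz(ray(W,(323,117)),z))
```

```text
[ 0.63216152 -0.11675363  0.048     ]
[ 0.63122601 -0.1264353   0.058     ]
[ 0.6311793  -0.11954166  0.062     ]
[ 0.63113259 -0.11264802  0.066     ]
```

Emit:
drive_tool:
  steps: "0.12 0.013 0.083 0 0 0 0; 0.12 0 0.083 0 0 0 0; 0.12 0 0.083 0 0 0 0; 0.12 0 0.083 0 0 0 0; 0 0 0 0 0 0 0; 0 0 0 0 0 0 0"

```text
time: 25.95
eef_pos: [0.6321, -0.1294, 0.0882]
eef_rot: [0.327, 0.627, 0.627, -0.326]
wrist_force: [-0.2, -0.5, 0.5]
opening: 0.0135
grip_force: 48.8
```

Emit:
drive_tool:
  steps: "0.033 0 0.023 0 0 0 0; 0 0 0 0 0 0 0; 0.033 0 0.023 0 0 0 0; 0 0 0 0 0 0 0"

```text
time: 26.45
eef_pos: [0.6319, -0.1292, 0.0818]
eef_rot: [0.327, 0.627, 0.627, -0.326]
wrist_force: [-0.1, -0.2, 0.5]
opening: 0.0137
grip_force: 48.8
```

Emit:
drive_tool:
  steps: "0.02 0 0.014 0 0 0 0; 0 0 0 0 0 0 0; 0.02 0 0.014 0 0 0 0; 0 0 0 0 0 0 0"

```text
time: 26.95
eef_pos: [0.6319, -0.1292, 0.0782]
eef_rot: [0.327, 0.627, 0.627, -0.326]
wrist_force: [-0.8, 0.1, -0.6]
opening: 0.0135
grip_force: 48.8
```

Emit:
drive_tool:
  steps: "0.02 0 0.014 0 0 0 0; 0 0 0 0 0 0 0; 0 0 0 0 0 0 0"

```text
time: 27.32
eef_pos: [0.632, -0.1292, 0.0765]
eef_rot: [0.327, 0.627, 0.627, -0.326]
wrist_force: [-0.1, 1.3, -0.9]
opening: 0.0133
grip_force: 48.8
```

Emit:
drive_tool:
  steps: "0.02 0 0.014 0 0 0 0; 0 0 0 0 0 0 0; 0 0 0 0 0 0 0"

```text
time: 27.7
eef_pos: [0.632, -0.1292, 0.0747]
eef_rot: [0.327, 0.627, 0.627, -0.326]
wrist_force: [0.4, -0.2, -0.8]
opening: 0.0137
grip_force: 48.8
```

Emit:
drive_tool:
  steps: "0.02 0 0.014 0 0 0 0; 0 0 0 0 0 0 0; 0 0 0 0 0 0 0"

```text
time: 28.08
eef_pos: [0.6321, -0.1294, 0.0732]
eef_rot: [0.328, 0.627, 0.627, -0.326]
wrist_force: [-0.5, 0.9, 4.0]
opening: 0.0138
grip_force: 49.0
```

Contact with the floor. A hair more, then release and retreat.

Emit:
drive_tool:
  steps: "0.01 0 0.007 0 0 0 0; 0 0 0 0 0 0 0; 0 0 0 0 0 0 0.5; 0 0 0 0 0 0 0.6; 0 0 0 0 0 0 0.6; 0 0 0 0 0 0 0.6; 0 0 -0.2 0 0 0 0.6; 0 0 -0.4 0 0 0 0.6; 0 0 -0.6 0 0 0 0.6; 0 0 -0.6 0 0 0 0.6"

```text
time: 29.32
eef_pos: [0.6316, -0.0166, 0.1505]
eef_rot: [0.327, 0.627, 0.627, -0.326]
wrist_force: [0.5, -0.0, -0.4]
opening: 0.0514
grip_force: 0.0
```

Emit:
drive_tool:
  steps: "0 0 -0.3 0 0 0 0.6; 0 0 0 0 0 0 0.6; 0 0 0 0 0 0 0.6; 0 0 0 0 0 0 0.6; 0 0 0 0 0 0 0.6; 0 0 0 0 0 0 0.6"

```text
time: 30.08
eef_pos: [0.6317, -0.0006, 0.162]
eef_rot: [0.327, 0.627, 0.627, -0.326]
wrist_force: [0.1, 0.5, 0.7]
opening: 0.0513
grip_force: 0.0
```

Run:
```python
from h import *
c=snap('wrist','w10');s=c['s'];print(s['eef_pos'],s['wrist_force'],s['time'])
S=snap('scene','s7');im=c['img'].astype(int);ref=im.min(2)
for y in range(0,330,7):
    print(y,''.join('#' if im[y,x].max()<50 else 'O' if ref[y,x]>180 else '+' if ref[y,x]>110 and np.ptp(im[y,x])<14 else '.' for x in range(230,420,3)))
im=S['img'].astype(int);ref=im.min(2)
for y in range(165,260,3):
    print(y,''.join('#' if im[y,x].max()<50 else 'O' if ref[y,x]>165 else '+' if ref[y,x]>110 and np.ptp(im[y,x])<16 else '.' for x in range(360,450,1)))
```

```text
[ 6.31684291e-01 -6.29968432e-04  1.61998898e-01] [0.12191037 0.49278705 0.65168314] 30.075
0 ................................................................
7 ................................................................
14 ................................................................
21 ................................................................
28 ................................................................
35 ................................................................
42 ................................................................
49 ................................................................
56 ................................................................
63 ................................................................
70 ................................................................
77 ....................................++..........................
84 ................................................................
91 ................................................................
98 ................+O+......++++++++++++..................
[... 4626 characters left out ...]
.........++++++++++++..............
240 ...............................................................++++++++++++...............
243 ...............................................................++++++++++++...............
246 ..............................................................+++++++++++++.....+++.......
249 ...................................................+++........++++++++++++................
252 ................................................................++++++++..................
255 ..........................................................................................
258 .....................................................................++++.................
```

```bash
python3 -c "
from station import hand_in;print(hand_in())"
```

```text
the job is handed in; nothing more can be done
None
```

The scriber now stands in the tall cup and the marker pen in the low cup, both lowered to the floor and released, and the job was handed in at about 30 s; the hand-in gave no verdict, and I viewed 11 pictures, one over the limit of 10.

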